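Load-test the lantern cells and hold the test paddle

TASK

Check the lantern's two fresh green batteries for me: stand them one by one, button end up, in the two wells of the battery tester, one in each and fully down. Then press the orange test paddle all the way down with the fingertips, with a light push and no more, and finish while still holding it down, because I read the bars as long as it is pressed. Leave the old rusty grey battery and the other things on the shelf alone.

Things in the scene. Friction and masses are not known exactly. Their poses are not given: they have to be found in the camera images.
- cell_a: fresh C-size battery, green sleeve with a brass-coloured band round its top: 26 mm across, 50 mm tall, 65 g; stands upright on its flat end, small steel button (7 mm wide, 2 mm high, included in the 50) on top. Origin: centre of its underside; z up towards the button.
- cell_b: the other fresh green C-size battery, the same as cell_a.
- old_cell: old C-size battery, dull grey-brown with rust at its foot and on top, not to be used: 26 mm across, 50 mm tall, 65 g; stands upright on its flat end, small steel button (7 mm wide, 2 mm high, included in the 50) on top. Origin: centre of its underside; z up towards the button.
- tester: battery tester fixed on the shelf, dark grey plastic, 203 mm deep (x, from -96 to +107) by 170 mm wide (y). Origin: on the shelf under its middle; its front (-x) has the orange paddle, behind it is a flat deck 45 mm high (x from -30 to +65) with the two wells, at the back (x beyond +60) a tilted console with bar graphs rising to 83 mm. Cheeks 34 mm high stand either side of the paddle.
- well_left (a point): middle of the mouth of the left well (+y of the tester), level with the 45 mm deck, 10 mm behind the tester's origin, 30 mm to +y of it. Round bore 32 mm wide with a flat floor 28 mm below the deck; its uppermost 8 mm is a funnel, 41 mm wide at the deck; a battery fully down sticks out 22 mm. The point's axes are the tester's.
- well_right (a point): the same for the right well (-y of the tester); 60 mm between the wells.
- ridge (a point): top of the round thumb ridge (12 mm round bar, 60 mm long across y) on the orange paddle, where to press: 87 mm in front of the tester's origin, 45 mm above the shelf when the paddle is up. The paddle is 76 mm wide, hinged 55 mm behind the ridge. The point moves with the paddle.
- paddle (a joint): angle of the orange test paddle in rad: 0 up (at rest), 0.25 fully down on its stop. Pressed downward; the ridge then sinks 14 mm. A spring pushes it back up: at the ridge it starts to move at about 1.5 N and is fully down at about 6 N.
- brush: wooden hair brush, 235 mm long, lying bristles up behind the batteries. Origin: under the joint of handle and head.
- padlock: steel padlock lying flat, body 42 x 50 x 22 mm high, shackle to its +x. Origin: under the body's middle.
- cup: teal ceramic cup with a handle, 78 mm across, 88 mm tall. Origin: centre of its underside.
- jar: blue cream jar with a white cap, 60 mm across, 55 mm tall. Origin: centre of its underside.
- deodorant: slim grey bottle with a white cap, 44 mm across, 105 mm tall. Origin: centre of its underside.

How it is judged (in metres and radians):
On the way, in this order (a step that is already met when the one before it is completed fails the run):
1. one green battery stands fully down in a well and is let go ((((horizontal distance between cell_a and well_left below 0.008 m and z of cell_a in the frame of well_left below -0.022 m and angle between cell_a's own z axis and vertical below 0.3 rad) or (horizontal distance between cell_b and well_left below 0.008 m and z of cell_b in the frame of well_left below -0.022 m and angle between cell_b's own z axis and vertical below 0.3 rad)) or ((horizontal distance between cell_a and well_right below 0.008 m and z of cell_a in the frame of well_right below -0.022 m and angle between cell_a's own z axis and vertical below 0.3 rad) or (horizontal distance between cell_b and well_right below 0.008 m and z of cell_b in the frame of well_right below -0.022 m and angle between cell_b's own z axis and vertical below 0.3 rad))) and contact force between the fingers and cell_a below 0.1 N and contact force between the fingers and cell_b below 0.1 N), for 0.2 s.
2. both green batteries stand fully down, one in each well, and are let go (((horizontal distance between cell_a and well_left below 0.008 m and z of cell_a in the frame of well_left below -0.022 m and angle between cell_a's own z axis and vertical below 0.3 rad) or (horizontal distance between cell_b and well_left below 0.008 m and z of cell_b in the frame of well_left below -0.022 m and angle between cell_b's own z axis and vertical below 0.3 rad)) and ((horizontal distance between cell_a and well_right below 0.008 m and z of cell_a in the frame of well_right below -0.022 m and angle between cell_a's own z axis and vertical below 0.3 rad) or (horizontal distance between cell_b and well_right below 0.008 m and z of cell_b in the frame of well_right below -0.022 m and angle between cell_b's own z axis and vertical below 0.3 rad)) and contact force between the fingers and cell_a below 0.1 N and contact force between the fingers and cell_b below 0.1 N), for 0.2 s.
3. the fingers press the test paddle all the way down (value of joint paddle above 0.2 rad and contact force between the fingers and tester above 1 N), for 0.3 s.
At the end, for the whole second after the job is handed in: Each well holds one green battery, button up (within 0.3 rad of upright), its foot within 8 mm of the well's axis and within 6 mm of the floor, at rest and not touched by the fingers; the fingers keep pushing the paddle with more than 1 N and hold it still at more than 0.20 of its 0.25 rad (all of step 2 and all of step 3 and linear speed of each of cell_a, cell_b below 0.02 m/s and velocity of joint paddle between -0.1 and 0.1 rad/s); the arm keeps its last pose, push and grip.
It fails at once if the fingers push on the paddle or the tester with more than 30 N (contact force between the fingers and tester above 30 N).
It fails at once if the paddle is pressed before both batteries are in (value of joint paddle above 0.12 rad and not (((horizontal distance between cell_a and well_left below 0.008 m and z of cell_a in the frame of well_left below -0.022 m and angle between cell_a's own z axis and vertical below 0.3 rad) or (horizontal distance between cell_b and well_left below 0.008 m and z of cell_b in the frame of well_left below -0.022 m and angle between cell_b's own z axis and vertical below 0.3 rad)) and ((horizontal distance between cell_a and well_right below 0.008 m and z of cell_a in the frame of well_right below -0.022 m and angle between cell_a's own z axis and vertical below 0.3 rad) or (horizontal distance between cell_b and well_right below 0.008 m and z of cell_b in the frame of well_right below -0.022 m and angle between cell_b's own z axis and vertical below 0.3 rad)))).
It fails at once if the old battery is moved by more than 20 mm or knocked over (distance of old_cell from where it was at the start of the episode above 0.02 m or angle between old_cell's own z axis and vertical above 0.4 rad).
It fails at once if the brush, padlock, cup, jar or deodorant is moved by more than 30 mm or tipped (distance of any of brush, padlock, cup, jar, deodorant from where it was at the start of the episode above 0.03 m or angle between any of brush, padlock, cup, jar, deodorant's own z axis and vertical above 0.4 rad).
It also fails if it takes over 66 s, if anything falls off the work surface, if the arm or the gripper's body presses on something with over 40 N, if the wrist force passes 120 N, or if a joint passes its speed limit or range.

ROBOT

A 6-joint arm with a two-finger parallel gripper is mounted at the origin on the work surface. World frame = base frame: x ahead of the robot, y to its left, z up, the work surface at z = 0. Lengths are in mm, angles in rad, forces in N, time in s.
With the tool pointing down it reaches from about 300 to 775 mm from the base axis. Payload 14.6 kg.
Tool frame: the origin (TCP) lies between the finger pads; the fingertips stand manip.tip_reach ahead of it and the grasp point (between the pads) lies 5 mm behind it (manip.tip_reach is the distance from the TCP to the fingertips, in mm); z points along the fingers, y is the line along which they close (so a half turn about z gives the same grasp; the last joint's range is limited). The gripper opens to 94 mm and grips with 3 to 60 N. Pads are 16 mm wide; open, the fingers measure 119 mm over their backs; the gripper's body (75 mm by 177 mm) begins 78 mm behind the grasp point.
Start: joints at [-1.246, 0.3, 1.521, -0, 1.321, -0.067], TCP at [210.011, -508.315, 219.446] pointing down, gripper open.
Joint ranges: [-3.03, 3.03], [-0.79, 2.21], [0.23, 2.52], [-1.04, 4.18], [0, 3.07], [-2.55, 2.55]. Speed limits (rad/s): [2.22, 2.22, 2.57, 3.14, 3.14, 3.14].

INTERFACE

Orientations are given as [roll, pitch, yaw] about the fixed x, y, z axes, in that order (R = Rz(yaw) Ry(pitch) Rx(roll)).
In Python, from cell import manip gives the robot as it stands. The module is installed in compiled form; this text tells all that it offers.
- The arm moves only by the shell command python3 -m creep 'ROWS' [FORCE]. ROWS is JSON, a list of rows, each a list of 3 entries, a list of its own where there are three numbers: the opening, from -1 (shut) to 1 (fully open), then the shift along the tool's x, y, z in cm, then the turn about the tool's z in units of 5 degrees (1.0 is 5 degrees). In form: [[grip, [tx, ty, tz], roll], ...]. A call has 1 to 12 rows; each row is the pose to reach, as a shift and turn from the pose commanded when the call began, along the tool's axes at that moment; what a row does not reach only later rows make up. A row lasts 1/10 s, in which the tool goes at most 50 mm and 8.59 degrees, less where a joint would pass 70% of its speed; a pose out of reach is approached as far as the arm can. A call with a gripper value outside its range is refused whole. The fingers move at their own pace and stop on an object; FORCE is the grip in N (left out, the last holds). Time passes only in rows, so rows that repeat a pose let the fingers close. It gives the time, the measured TCP pose, the force, the opening and the grip force at its end, in the units of the state.
- manip.read_state(): the state, without advancing time (a new reading comes with each control period).
- manip.camera(name): name is "side" or "top"; returns the picture (400x640x3 uint8, red, green, blue); there is no depth.
- manip.camera_params(name): a dict with "fovy" (degrees; the focal length in pixels is half the picture's height over the tangent of half this angle, whatever the lens; pixels are square), "cx", "cy" (the principal point, pixels), "origin" and "attitude" of the camera in the world. Camera axes: x right, y down, z forward; pixel columns grow to the right and rows downward; lengths in mm; the calibration is good to about 2 mm. A picture is of the moment at which its call begins. camera_params takes no time and is no camera call.
- manip.sign_off(): hands the job in; it is judged then, once.
The state is a dict: "clock": time; "joints": joint angles; "qd": joint speeds; "effort": joint torques, N m; "eef_pos": TCP position; "eef_rot": TCP orientation; "wrist_force": force on the tool from outside, world axes, zero at the start; "moment": the same for the moment, N m; "finger_gap": finger opening in mm; "finger_force": force on a finger pad.
Only numpy, scipy, OpenCV 4.12 (cv2) and the standard library are available. Lean on these libraries where they do the work, as an engineer would, in place of code of your own. Each camera call takes 0.05 s, during which the arm holds its last target. There are 200 camera calls.

## Working session

There is one attempt and no reset: what is moved stays moved. The work goes in short steps, Python scripts to look and compute and a shell command to move; the robot and the scene stay as the last step left them, time stands still between calls to the robot, and variables do not carry over. Pictures are saved under pics/ and viewed, at most 10 in all, crops included, and the job is handed in when it is done.

```bash
mkdir -p pics; cat > h.py <<'E'
import numpy as np,cv2
from cell import manip
from scipy.spatial.transform import Rotation as R
def P(n):
    p=manip.camera_params(n); f=200/np.tan(np.radians(p["fovy"])/2)
    a=np.array(p["attitude"],float)
    M=a if a.shape==(3,3) else R.from_euler('xyz',a).as_matrix()
    return p,f,M,np.array(p["origin"],float)
def ray(n,u,v,z):
    p,f,M,o=P(n); d=M@np.array([(u-p["cx"])/f,(v-p["cy"])/f,1]); return o+d*(z-o[2])/d[2]
def proj(n,X):
    p,f,M,o=P(n); c=M.T@(np.array(X,float)-o); return c[:2]/c[2]*f+[p["cx"],p["cy"]]
E
python3 - <<'E'
from h import *
for n in("top","side"):
    print(manip.camera_params(n)); cv2.imwrite(f"pics/{n}0.png",manip.camera(n)[:,:,::-1])
print(manip.read_state(),manip.tip_reach)
E
```

```text
{'fovy': 54.13315448019759, 'cx': 324.4356834445857, 'cy': 196.69604114552686, 'origin': array([ 487.27507096,   32.90961548, 1384.91377086]), 'attitude': array([-3.04306774, -0.02276931, -1.56772285])}
{'fovy': 46.10910081377116, 'cx': 316.24988198810763, 'cy': 193.81087716877167, 'origin': array([  554.63192442, -1078.70406129,   698.78180293]), 'attitude': array([-2.09716044, -0.00939082, -0.02345905])}
{'clock': 0.1, 'joints': array([-1.24562071e+00,  3.00405724e-01,  1.52151173e+00, -9.94875973e-06,
        1.32070520e+00, -6.65911711e-02]), 'qd': array([ 0.00146547, -0.00208234, -0.00128067, -0.0009835 , -0.00087481,
        0.00035274]), 'effort': array([ 1.82773609e-03, -5.32642651e+01, -3.53283727e+01,  7.09915627e-02,
        2.34476512e-02, -4.50756488e-05]), 'eef_pos': array([ 209.93107151, -508.12090677,  218.95152187]), 'eef_rot': array([-3.14056430e+00, -5.89227138e-05,  3.91769226e-01]), 'wrist_force': array([ 0.4521896 , -0.79319767,  0.44910809]), 'moment': array([0.05197491, 0.02730249, 0.02109273]), 'finger_force': 0.0, 'finger_gap': 93.73895390762172} 14.0
```

View pics/top0.png

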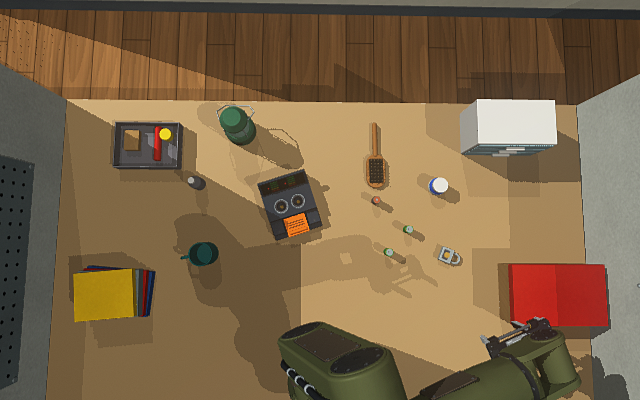

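View pics/side0.png

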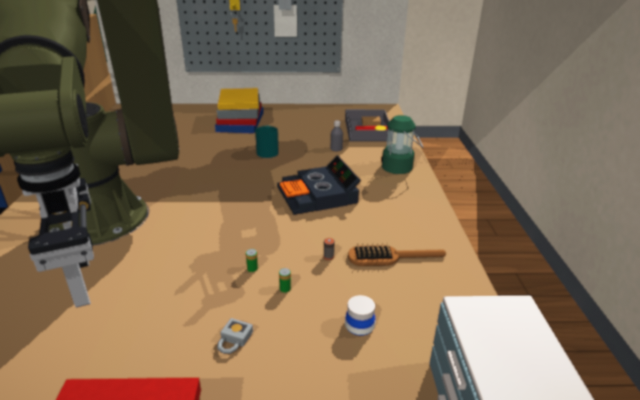

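The top view shows green cells at about (388,251) and (408,229), the old cell at (376,200), the tester's wells at about (281,206) and (298,201), and the paddle at about (297,225). The side view agrees, with the cells at (252,260) and (285,280). Next I'll enlarge crops of both.

```bash
python3 - <<'E'
from h import *
a=cv2.imread("pics/top0.png"); 
c1=cv2.resize(a[165:265,250:330],None,fx=6,fy=6,interpolation=cv2.INTER_CUBIC)
c2=cv2.resize(a[190:270,365:415],None,fx=6,fy=6,interpolation=cv2.INTER_CUBIC)
o=np.zeros((600,780,3),np.uint8);o[:,:480]=c1;o[:480,480:]=c2
cv2.imwrite("pics/c1.png",o)
b=cv2.imread("pics/side0.png")
cv2.imwrite("pics/c2.png",cv2.resize(b[150:300,235:365],None,fx=4,fy=4,interpolation=cv2.INTER_CUBIC))
E
```

```text
(no output)
```

View pics/c1.png

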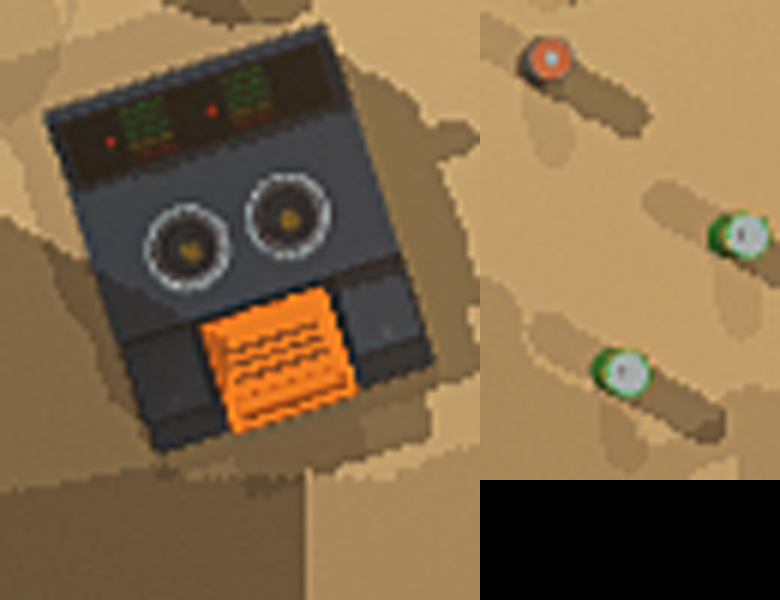

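View pics/c2.png

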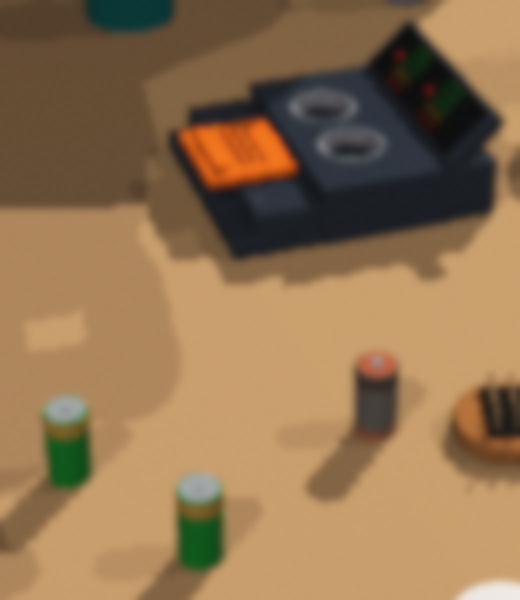

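The top crop gives well rings at (281.0,205.8) and (297.7,200.5), and green tops at (389.2,251.8) and (408.9,228.9). The side crop gives tops at (251.1,252.1) and (284.9,271.6), and wells at (315.4,176.1) and (322.4,186.1).

```bash
python3 - <<'E'
from h import *
D=dict(A=((389.25,251.75),(251.1,252.1),48),B=((408.9,228.9),(284.9,271.6),48),O=((376.4,199.6),(328.6,240.1),49),L=((281,205.8),(315.4,176.1),45),R=((297.7,200.5),(322.4,186.1),45))
r={}
for k,(t,s,z) in D.items():
    a,b=ray("top",*t,z),ray("side",*s,z); r[k]=(a+b)/2; print(k,a[:2].round(1),b[:2].round(1))
L,Q=r["L"],r["R"]
for i in(0,1):
    l,q=[ray("top",*D[k][0],45) if i==0 else ray("side",*D[k][1],45) for k in "LR"]
    print(np.linalg.norm(l-q),np.degrees(np.arctan2(*(l-q)[[1,0]]))-90)
# ridge from paddle front edge corners in top
for c in((238,432),(356,390),(203,322),(325,287)):
    print(ray("top",250+(c[0]+.5)/6-.5,165+(c[1]+.5)/6-.5,40)[:2].round(1))
for c in((48,115),(322,27)): print(ray("top",250+(c[0]+.5)/6-.5,165+(c[1]+.5)/6-.5,83)[:2].round(1))
E
```

```text
A [ 432.7 -218.1] [ 433.1 -220.9]
B [ 510.3 -286.6] [ 512.  -290.4]
O [ 610.4 -175.9] [ 611.  -177.9]
L [587.7 151.5] [587.1 150.5]
R [606.2  94.6] [605.7  89.7]
59.86815229252021 18.010757102902474
63.56563761880202 17.04116010254478
[482.9 122.4]
[507.   55.5]
[545.4 143.1]
[565.7  73.6]
[658.4 227.2]
[709.   75.2]
```

```bash
cat >> h.py <<'E'
def go(x,y,z,yaw=18):
    s=manip.read_state(); M=R.from_euler('xyz',s["eef_rot"]).as_matrix()
    d=M.T@(np.array([x,y,z])-s["eef_pos"])/10
    print("shift cm",d.round(2),"roll units",round((np.degrees(s["eef_rot"][2])-yaw)/5,2))
E
python3 -c "
from h import *
go(433,-219.5,110)"
```

```text
shift cm [ 31.64 -18.15  10.92] roll units 0.89
```

```bash
python3 -m creep '[[0.1,[4,-2.3,0],0.9],[0.1,[8,-4.6,2],0.9],[0.1,[12,-6.9,4],0.9],[0.1,[16,-9.2,6],0.9],[0.1,[20,-11.5,8],0.9],[0.1,[24,-13.8,9],0.9],[0.1,[28,-16.1,10],0.9],[0.1,[31.6,-18.15,10.9],0.9],[0.1,[31.6,-18.15,10.9],0.9],[0.1,[31.6,-18.15,10.9],0.9],[0.1,[31.6,-18.15,10.9],0.9]]' 12
python3 - <<'E'
from h import *
go(433,-219.5,44)
ims=[]
for n,(u,v) in (("top",(389,245)),("side",(252,245))):
    a=manip.camera(n)[:,:,::-1]; ims.append(cv2.resize(a[v-50:v+50,u-50:u+50],(400,400),interpolation=cv2.INTER_CUBIC))
cv2.imwrite("pics/g1.png",np.hstack(ims))
E
```

```text
clock: 1.2
eef_pos: [432.4, -220.6, 110.6]
eef_rot: [3.141, 0.0, 0.312]
wrist_force: [0.1, -0.4, 0.5]
finger_gap: 51.6
finger_force: 0.0
shift cm [ 0.1  -0.09  6.66] roll units -0.02
```

View pics/g1.png

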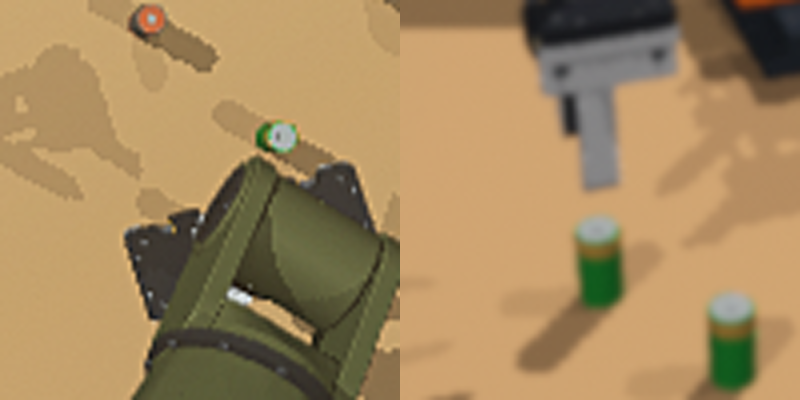

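The side crop shows the gripper directly above cell_a, in line with it (finger at 600, cell at 600). The arm hides the top view. Going down, gripping and lifting.

```bash
python3 -m creep '[[0.1,[0.1,-0.1,2.5],0],[0.1,[0.1,-0.1,5],0],[0.1,[0.1,-0.1,6.65],0],[0.1,[0.1,-0.1,6.65],0],[-1,[0.1,-0.1,6.65],0],[-1,[0.1,-0.1,6.65],0],[-1,[0.1,-0.1,6.65],0],[-1,[0.1,-0.1,6.65],0],[-1,[0.1,-0.1,6.65],0],[-1,[0.1,-0.1,6.65],0]]' 12
python3 -c "
from h import *
go(433,-219.5,150)"
```

```text
clock: 2.3
eef_pos: [433.8, -218.9, 44.6]
eef_rot: [3.141, -0.001, 0.313]
wrist_force: [-1.0, -0.4, 6.0]
finger_gap: 25.0
finger_force: 12.0
shift cm [ -0.08   0.04 -10.54] roll units -0.01
```

```bash
python3 -m creep '[[-1,[0,0,-4],0],[-1,[0,0,-8],0],[-1,[0,0,-8],0]]'
python3 -c "
from h import *
go(587.4,150.5,125)"
```

```text
clock: 2.6
eef_pos: [435.2, -219.6, 128.5]
eef_rot: [3.136, -0.005, 0.313]
wrist_force: [-0.4, 0.6, -1.1]
finger_gap: 24.9
finger_force: 12.0
shift cm [ 25.89 -30.52   0.31] roll units -0.01
```

```bash
python3 -m creep '[[-1,[2.6,-3.1,0],0],[-1,[5.2,-6.1,0],0],[-1,[7.8,-9.2,0],0],[-1,[10.4,-12.2,0],0],[-1,[13,-15.3,0],0],[-1,[15.6,-18.3,0],0],[-1,[18.2,-21.4,0],0],[-1,[20.7,-24.4,0],0],[-1,[23.3,-27.5,0],0],[-1,[25.9,-30.5,0.3],0],[-1,[25.9,-30.5,0.3],0],[-1,[25.9,-30.5,0.3],0]]'
python3 -m creep '[[-1,[0,0,0],0],[-1,[0,0,0],0]]'
python3 - <<'E'
from h import *
go(587.4,150.5,64)
ims=[]
for n,(u,v) in (("top",(290,205)),("side",(318,160))):
    a=manip.camera(n)[:,:,::-1]; ims.append(cv2.resize(a[v-40:v+40,u-40:u+40],(400,400),interpolation=cv2.INTER_CUBIC))
cv2.imwrite("pics/g2.png",np.hstack(ims))
s=manip.read_state()["eef_pos"]
# predicted pixels: cell top centre & bottom
print(proj("side",s+[0,0,4]),proj("side",s-[0,0,44]),proj("side",[587.4,150.5,45]))
E
```

```text
clock: 3.8
eef_pos: [585.3, 151.7, 119.7]
eef_rot: [-3.141, 0.002, 0.315]
wrist_force: [-0.6, -1.1, -0.7]
finger_gap: 24.7
finger_force: 12.0
clock: 4.0
eef_pos: [585.6, 150.3, 121.0]
eef_rot: [3.142, 0.0, 0.312]
wrist_force: [0.4, -0.2, 0.3]
finger_gap: 24.8
finger_force: 12.0
shift cm [0.17 0.03 5.7 ] roll units -0.02
[315.17831293 151.4776034 ] [315.04309768 166.39872746] [315.50230873 176.09398899]
```

View pics/g2.png

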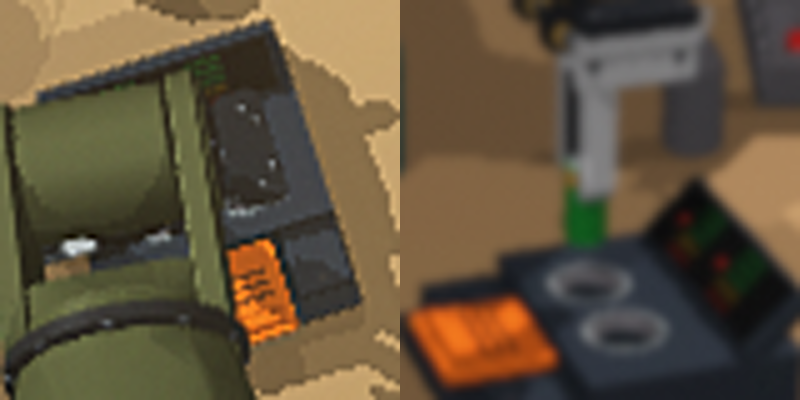

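The side crop shows the cell foot centred at u≈314.6 and the left well at u≈315.5. So I'll shift a few mm in +x, then lower in steps while watching the force.

```bash
python3 -m creep '[[-1,[0.27,0.07,1],0],[-1,[0.27,0.07,2],0],[-1,[0.27,0.07,3],0],[-1,[0.27,0.07,3.6],0],[-1,[0.27,0.07,3.6],0],[-1,[0.27,0.07,3.6],0]]'
python3 -m creep '[[-1,[0,0,0.4],0],[-1,[0,0,0.8],0],[-1,[0,0,0.8],0],[-1,[0,0,0.8],0]]'
```

```text
clock: 4.7
eef_pos: [588.6, 151.6, 85.0]
eef_rot: [3.142, 0.0, 0.313]
wrist_force: [-0.4, -0.1, -0.4]
finger_gap: 24.7
finger_force: 12.0
clock: 5.1
eef_pos: [588.6, 151.5, 76.9]
eef_rot: [3.142, 0.0, 0.313]
wrist_force: [0.9, 0.4, 0.4]
finger_gap: 24.7
finger_force: 12.0
```

```bash
python3 -m creep '[[-1,[0,0,0.5],0],[-1,[0,0,1],0],[-1,[0,0,1.3],0],[-1,[0,0,1.3],0],[-1,[0,0,1.3],0]]'
```

```text
clock: 5.6
eef_pos: [588.6, 151.5, 63.9]
eef_rot: [3.142, 0.0, 0.313]
wrist_force: [-0.5, 0.6, -0.2]
finger_gap: 25.0
finger_force: 12.0
```

No contact force, and the cell's foot is about 2 mm above the floor. Releasing with a small opening, then lifting.

```bash
python3 -m creep '[[-0.2,[0,0,0],0],[-0.2,[0,0,0],0],[-0.2,[0,0,0],0],[-0.2,[0,0,0],0],[-0.2,[0,0,0],0],[-0.2,[0,0,-2],0],[-0.2,[0,0,-4],0],[-0.2,[0,0,-6],0],[-0.2,[0,0,-6.5],0],[-0.2,[0,0,-6.5],0],[-0.2,[0,0,-6.5],0]]'
python3 -c "
from h import *
go(511.5,-288.5,125)"
```

```text
clock: 6.7
eef_pos: [588.2, 151.4, 127.9]
eef_rot: [-3.141, 0.001, 0.313]
wrist_force: [0.4, 0.4, -0.6]
finger_gap: 37.6
finger_force: 0.0
shift cm [-20.85  39.49   0.31] roll units -0.01
```

```bash
python3 -m creep '[[0.1,[-2,3.8,0],0],[0.1,[-4,7.6,0],0],[0.1,[-6,11.4,0],0],[0.1,[-8,15.2,0],0],[0.1,[-10,18.9,0],0],[0.1,[-12,22.7,0],0],[0.1,[-14,26.5,0],0],[0.1,[-16,30.3,0],0],[0.1,[-18,34.1,0],0],[0.1,[-20,37.9,0.3],0],[0.1,[-20.85,39.5,1],0],[0.1,[-20.85,39.5,1],0]]'
python3 -m creep '[[0.1,[0,0,0],0],[0.1,[0,0,0],0]]'
python3 - <<'E'
from h import *
go(511.5,-288.5,44)
ims=[]
for n,(u,v) in (("side",(318,175)),("side",(285,260))):
    a=manip.camera(n)[:,:,::-1]; ims.append(cv2.resize(a[v-40:v+40,u-40:u+40],(400,400),interpolation=cv2.INTER_CUBIC))
cv2.imwrite("pics/g3.png",np.hstack(ims))
cv2.imwrite("pics/t3.png",manip.camera("top")[:,:,::-1])
E
```

```text
clock: 7.9
eef_pos: [510.7, -289.8, 116.8]
eef_rot: [-3.139, 0.002, 0.31]
wrist_force: [-0.9, 0.1, -0.3]
finger_gap: 51.6
finger_force: 0.0
clock: 8.1
eef_pos: [512.4, -287.1, 118.8]
eef_rot: [-3.141, 0.0, 0.315]
wrist_force: [0.1, 1.4, 0.2]
finger_gap: 52.2
finger_force: 0.0
shift cm [-0.12  0.11  7.48] roll units 0.01
```

View pics/g3.png

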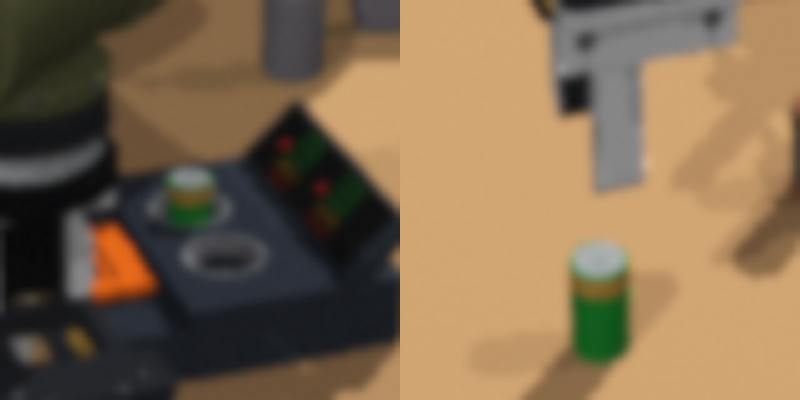

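Cell_a stands deep in the left well. In the right crop the near finger at u=618 sits right of cell_b's centre at 600, which is about the offset expected from the yaw. Picking it up.

```bash
python3 -m creep '[[0.1,[-0.1,0.1,2.5],0],[0.1,[-0.1,0.1,5],0],[0.1,[-0.1,0.1,7.45],0],[0.1,[-0.1,0.1,7.45],0],[-1,[-0.1,0.1,7.45],0],[-1,[-0.1,0.1,7.45],0],[-1,[-0.1,0.1,7.45],0],[-1,[-0.1,0.1,7.45],0],[-1,[-0.1,0.1,7.45],0],[-1,[-0.1,0.1,7.45],0]]' 12
python3 -m creep '[[-1,[0,0,-4],0],[-1,[0,0,-8],0],[-1,[0,0,-8],0],[-1,[0,0,-8],0]]'
python3 -c "
from h import *
go(607.1,94,125)"
```

```text
clock: 9.25
eef_pos: [511.8, -290.1, 45.4]
eef_rot: [3.14, -0.001, 0.313]
wrist_force: [-0.3, 0.9, 6.3]
finger_gap: 24.9
finger_force: 12.0
clock: 9.65
eef_pos: [511.4, -289.8, 124.8]
eef_rot: [3.141, -0.001, 0.313]
wrist_force: [-0.1, 0.3, -0.8]
finger_gap: 25.5
finger_force: 12.0
shift cm [ 2.093e+01 -3.357e+01 -3.000e-02] roll units -0.01
```

```bash
python3 -m creep '[[-1,[2.1,-3.4,0],0],[-1,[4.2,-6.7,0],0],[-1,[6.3,-10.1,0],0],[-1,[8.4,-13.4,0],0],[-1,[10.5,-16.8,0],0],[-1,[12.6,-20.1,0],0],[-1,[14.7,-23.5,0],0],[-1,[16.8,-26.9,0],0],[-1,[18.9,-30.2,0],0],[-1,[20.9,-33.6,0],0],[-1,[20.9,-33.6,0],0],[-1,[20.9,-33.6,0],0]]'
python3 -m creep '[[-1,[0,0,0],0],[-1,[0,0,0],0]]'
python3 - <<'E'
from h import *
go(607.1,94,85)
u,v=318,165
a=manip.camera("side")[:,:,::-1]
cv2.imwrite("pics/g4.png",cv2.resize(a[v-40:v+40,u-40:u+40],(480,480),interpolation=cv2.INTER_CUBIC))
s=manip.read_state()["eef_pos"]
print(proj("side",s-[0,0,45]),proj("side",[607.1,94,45]))
E
```

```text
clock: 10.85
eef_pos: [605.9, 94.7, 122.6]
eef_rot: [-3.141, 0.003, 0.315]
wrist_force: [-1.0, 0.2, -0.9]
finger_gap: 25.3
finger_force: 12.0
clock: 11.05
eef_pos: [606.4, 93.2, 124.0]
eef_rot: [-3.141, 0.001, 0.312]
wrist_force: [0.3, -0.3, 0.5]
finger_gap: 25.2
finger_force: 12.0
shift cm [ 0.1  -0.06  3.9 ] roll units -0.03
[322.81981576 174.89239866] [322.82840839 185.3621019 ]
```

View pics/g4.png

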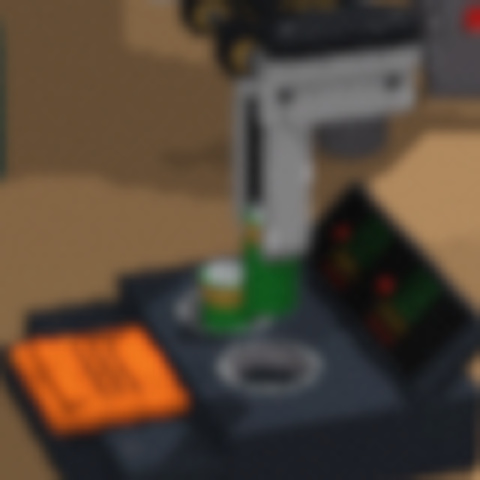

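The cell's foot is centred at crop x≈272 and the right well's mouth at about 268, so they're within 2 mm. Lowering.

```bash
python3 -m creep '[[-1,[0,-0.08,1],0],[-1,[0,-0.08,2],0],[-1,[0,-0.08,3],0],[-1,[0,-0.08,3.9],0],[-1,[0,-0.08,3.9],0],[-1,[0,-0.08,3.9],0]]'
python3 -m creep '[[-1,[0,0,0.4],0],[-1,[0,0,0.8],0],[-1,[0,0,0.8],0],[-1,[0,0,0.8],0]]'
```

```text
clock: 11.7
eef_pos: [606.4, 95.0, 85.3]
eef_rot: [-3.142, 0.0, 0.313]
wrist_force: [1.0, 0.0, 0.1]
finger_gap: 25.5
finger_force: 12.0
clock: 12.1
eef_pos: [606.4, 95.1, 77.4]
eef_rot: [-3.142, 0.0, 0.313]
wrist_force: [1.2, 0.9, -0.0]
finger_gap: 25.4
finger_force: 12.0
```

```bash
python3 -m creep '[[-1,[0,0,0.5],0],[-1,[0,0,1],0],[-1,[0,0,1.3],0],[-1,[0,0,1.3],0],[-1,[0,0,1.3],0]]'
```

```text
clock: 12.6
eef_pos: [606.4, 95.0, 64.4]
eef_rot: [-3.142, 0.0, 0.313]
wrist_force: [0.5, 0.4, -0.2]
finger_gap: 25.3
finger_force: 12.0
```

```bash
python3 -m creep '[[-0.2,[0,0,0],0],[-0.2,[0,0,0],0],[-0.2,[0,0,0],0],[-0.2,[0,0,0],0],[-0.2,[0,0,0],0],[-0.2,[0,0,-2],0],[-0.2,[0,0,-4],0],[-0.2,[0,0,-6],0],[-0.2,[0,0,-6],0],[-0.2,[0,0,-6],0]]'
python3 -c "
from h import *
go(504.5,92.5,80)"
```

```text
clock: 13.6
eef_pos: [606.2, 95.0, 124.0]
eef_rot: [-3.142, 0.0, 0.313]
wrist_force: [0.0, 0.7, 0.0]
finger_gap: 37.5
finger_force: 0.0
shift cm [-9.76 -2.9   4.4 ] roll units -0.01
```

```bash
python3 -m creep '[[-1,[-3.3,-1,0],0],[-1,[-6.5,-1.9,0],0],[-1,[-9.75,-2.9,0],0],[-1,[-9.75,-2.9,2],0],[-1,[-9.75,-2.9,4],0],[-1,[-9.75,-2.9,4.4],0],[-1,[-9.75,-2.9,4.4],0],[-1,[-9.75,-2.9,4.4],0],[-1,[-9.75,-2.9,4.4],0]]'
python3 - <<'E'
from h import *
go(504.5,92.5,60)
u,v=310,175
a=manip.camera("side")[:,:,::-1]
cv2.imwrite("pics/g5.png",cv2.resize(a[v-40:v+40,u-40:u+40],(480,480),interpolation=cv2.INTER_CUBIC))
E
```

```text
clock: 14.5
eef_pos: [505.1, 92.6, 81.0]
eef_rot: [3.141, -0.001, 0.313]
wrist_force: [-0.3, -0.5, 0.4]
finger_gap: 0.1
finger_force: 0.0
shift cm [-0.06 -0.01  2.1 ] roll units -0.01
```

View pics/g5.png

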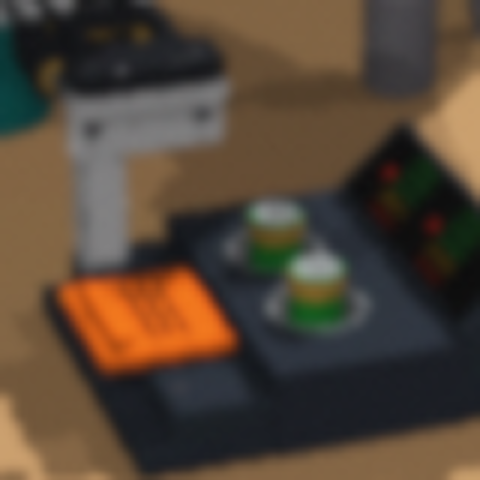

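Both cells stand down in their wells with only brass band and a little green showing, and the closed fingertips at (100,265) are above the front ridge of the paddle. Pressing down in small steps.

```bash
python3 -m creep '[[-1,[-0.06,0,1],0],[-1,[-0.06,0,1.9],0],[-1,[-0.06,0,2.4],0],[-1,[-0.06,0,2.7],0],[-1,[-0.06,0,2.7],0],[-1,[-0.06,0,2.7],0]]'
python3 -m creep '[[-1,[0,0,0.2],0],[-1,[0,0,0.4],0],[-1,[0,0,0.5],0],[-1,[0,0,0.5],0],[-1,[0,0,0.5],0]]'
```

```text
clock: 15.15
eef_pos: [504.1, 92.4, 53.6]
eef_rot: [-3.142, 0.0, 0.313]
wrist_force: [-2.6, 0.2, 2.2]
finger_gap: 0.2
finger_force: 1.6
clock: 15.65
eef_pos: [504.2, 92.4, 48.5]
eef_rot: [3.142, -0.0, 0.313]
wrist_force: [-1.2, -0.2, 4.4]
finger_gap: 0.5
finger_force: 2.3
```

```bash
python3 -m creep '[[-1,[0,0,0.1],0],[-1,[0,0,0.2],0],[-1,[0,0,0.25],0],[-1,[0,0,0.25],0],[-1,[0,0,0.25],0]]'
python3 -m creep '[[-1,[0,0,0.05],0],[-1,[0,0,0.05],0],[-1,[0,0,0.05],0]]'
```

```text
clock: 16.15
eef_pos: [504.3, 92.4, 46.2]
eef_rot: [3.141, -0.001, 0.313]
wrist_force: [-1.6, -1.2, 6.0]
finger_gap: 0.3
finger_force: 2.7
clock: 16.45
eef_pos: [504.3, 92.4, 45.7]
eef_rot: [3.142, -0.001, 0.313]
wrist_force: [-1.3, 1.4, 5.3]
finger_gap: 0.5
finger_force: 2.8
```

```bash
python3 -m creep '[[-1,[0,0,0.05],0],[-1,[0,0,0.1],0],[-1,[0,0,0.1],0],[-1,[0,0,0.1],0]]'
```

```text
clock: 16.85
eef_pos: [504.4, 92.4, 45.0]
eef_rot: [3.141, -0.001, 0.313]
wrist_force: [-3.5, -0.3, 9.5]
finger_gap: 0.5
finger_force: 4.8
```

The force has jumped to 9.5 N at the expected height, so the paddle is on its stop. Holding, then checking that it's steady.

```bash
python3 -m creep '[[-1,[0,0,0],0],[-1,[0,0,0],0],[-1,[0,0,0],0],[-1,[0,0,0],0],[-1,[0,0,0],0]]'
python3 - <<'E'
from h import *
u,v=310,175
a=manip.camera("side")[:,:,::-1]
cv2.imwrite("pics/g6.png",cv2.resize(a[v-40:v+40,u-40:u+40],(480,480),interpolation=cv2.INTER_CUBIC))
E
```

```text
clock: 17.35
eef_pos: [504.5, 92.4, 45.0]
eef_rot: [3.141, -0.001, 0.313]
wrist_force: [-3.5, -0.3, 9.7]
finger_gap: 0.6
finger_force: 4.8
```

View pics/g6.png

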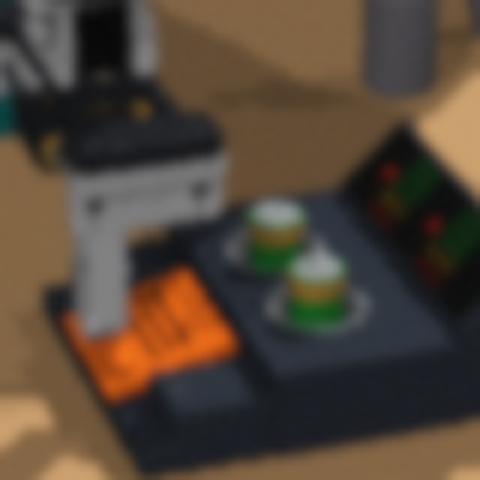

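The picture shows the paddle sunk under the fingertips at (103,330) and both cells upright in their wells. The push holds steady at 9.7 N.

```bash
python3 -c "
from cell import manip
print(manip.sign_off())"
```

```text
the job is handed in; nothing more can be done
None
```

Both green batteries stand button up and fully down, one in each well, and the fingertips are still holding the test paddle on its stop with a steady push of about 10 N; the job is handed in, but no verdict came back.

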